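# Store a jar of sorted caps in the chest with the folding lid stay

### The arm

A 7-joint arm with a two-finger parallel gripper is mounted at the origin on the work surface. World frame = base frame: x ahead of the robot, y to its left, z up, the work surface at z = 0. Lengths are in m, angles in rad, forces in N, time in s.
With the tool pointing down it reaches from about 0.425 to 0.95 m from the base axis. Payload 4.7 kg.
Tool frame: the origin (TCP) lies midway between the tips of the shut fingers; the grasp point (between the pads) lies 19 mm behind it; z points along the fingers, y is the line along which they close (so a half turn about z gives the same grasp; the last joint's range is limited). The gripper opens to 85 mm and grips with 20 to 120 N. Pads are 22 mm wide; open, the fingers measure 114 mm over their backs; the gripper's body (76 mm by 85 mm) begins 54 mm behind the grasp point. The pads swing forward as they close: fully open they stand 13 mm farther back than shut.
Start: joints at [-1.306, 0.469, -0.049, 1.532, 0.024, 1.141, -0.082], TCP at [0.195, 0.646, 0.231] pointing down, gripper open.
Joint ranges: [-2.59, 2.59], [-0.33, 1.99], [-1.39, 1.29], [0.1, 2.45], [-1.04, 4.18], [0.21, 1.99], [-2.66, 2.66]. Speed limits (rad/s): [2.57, 2.57, 3.14, 3.14, 3.14, 3.14, 3.14].

### API

Orientations are given as a unit quaternion [x, y, z, w].
In Python, from plant import sensors, imaging, workorder gives the robot as it stands.
- The arm moves only by the shell command python3 -m crank 'ROWS' [OPENING] [FORCE]. ROWS is JSON, one flat list of numbers, 6 for each row, row after row: the shift along the world's x, y, z in m, then the turn, a rotation vector about the world's x, y, z in rad. In form: [x, y, z, rx, ry, rz, x, y, z, rx, ry, rz, ...]. A call has exactly 10 rows; each row shifts and turns the commanded pose from where the row before left it; what a row does not reach is not made up. A row lasts 1/10 s, in which the tool goes at most 50 mm and 8.59 degrees, less where a joint would pass 70% of its speed; a pose out of reach is approached as far as the arm can. A call with a gripper value outside its range is refused whole. OPENING is the gripper's target within -1 to 1 (fully open at 1, half-way at 0, shut at -1), set as the call begins (- or left out, the last holds). The fingers move at their own pace and stop on an object; FORCE is the grip in N (left out, the last holds). Time passes only in rows, so rows that do not move let the fingers close, or fill a call up. It gives the time, the measured TCP pose, the force, the opening and the grip force at its end, in the units of the state.
- sensors.get_state(): the state, without advancing time (a new reading comes with each control period).
- imaging.capture(name): name is "side" or "top" or "wrist"; returns (picture, depth): 400x640x3 uint8, red, green, blue; 400x640 float32, m along the optical axis (not along the pixel's ray), 0 where there is no reading.
- imaging.camera_params(name): a dict with "fx", "fy", "cx", "cy" (pixels), "T" (4x4, takes a point from camera to world coordinates). Camera axes: x right, y up, looking along -z (the intrinsics and any distortion apply to the point x, -y, -z); pixel columns grow to the right and rows downward; lengths in m; the calibration is good to about 2 mm. A picture is of the moment at which its call begins: read the wrist's pose just before it. camera_params takes no time and is no camera call; for the wrist camera it gives the pose at the moment of the call.
- workorder.finish_job(): hands the job in; it is judged then, once.
The state is a dict: "time_s": time; "q": joint angles; "joint_velocities": joint speeds; "joint_torque": joint torques, N m; "tcp_pos": TCP position; "orientation": TCP orientation; "ft_force": force on the tool from outside, world axes, zero at the start; "moment": the same for the moment, N m; "width": finger opening in m; "finger_force": force on a finger pad.
Only numpy, scipy, OpenCV 4.12 (cv2) and the standard library are available. Lean on these libraries where they do the work, as an engineer would, in place of code of your own. Each camera call takes 0.05 s, during which the arm holds its last target. There are 200 camera calls.

### The job

Put the jar of sorted bottle caps that stands on the table away in the grey chest: lift the lid until the folding stay at its right-hand side snaps straight and locks, then set the jar down upright in the free space inside, clear of the stay. Then break the stay's joint by pushing it down and lower the lid fully shut without letting it drop. Leave the two jars already in the chest standing, and everything else on the table where it is.

Things in the scene. Friction and masses are not known exactly. Their poses are not given: they have to be found in the camera images.
- chest: fixed grey steel chest, 220 mm (x, front to back) by 340 mm (y) by 125 mm high, walls and floor 5 mm; origin at the centre of its underside, x axis towards its back (hinge), y towards its left. The stay lies inside along the right (-y) wall and needs y = -165 to -105 mm free. Free space for the jar: around x 0, y -5 mm. Jars stand on the inner floor, 5 mm above the table
- lid_hinge (a point): middle of the lid's hinge line on the back rim: 110 mm behind the chest's origin, 125 mm above the table; the hinge line runs along the chest's y axis
- lid (a joint): lid angle in rad: 0 shut, about 1.375 with the stay locked (1.38 at most). The lid is a 228 by 350 mm sheet, 5 mm thick over the rim, 0.5 kg (differs by 15 %). Its hinge is stiff (0.26 N m): with the stay broken the lid stays where it is left above about 0.8 rad but falls shut from below 0.6. With the stay locked it cannot be pushed down
- handle (a point): middle of the lid's bar handle: round steel bar 12 mm thick, 110 mm long along the chest's y axis, 170 mm from the hinge line and, shut, 42 mm above the rim, 37 mm above the lid's top: 31 mm clear under the bar. It turns between the fingers when pinched across; lifting takes about 5 N. On the raised lid the bar is on the far side, 58 mm below the lid's upper edge
- stay_joint (a joint): angle of the stay's middle joint in rad: 0 folded (lid shut), straight at 1.75, locked against its stop at 1.87. A spring pulls it to the lock and snaps it in when the lid is within about 0.04 rad of fully up. Pushed down 20 mm or less it springs back; after 26 to 45 mm (joint at about 1.2 to 0.7) it stays broken and the lid stands still at 1.28 to 1.0 rad; much further and the lid falls
- thumb_pin (a point): steel thumb pin at the stay's middle, 16 mm thick along the chest's y axis, 147 to 113 mm right of the chest's middle; the point is on its axis at 128 mm. Stay locked: 19 mm above the rim, 94 mm in front of the hinge. Pushing it down takes 5 to 8 N; it moves 12 mm towards the hinge in the first 30 mm, and the lid leans down over it, so tilt the tool's back to the front by 35 degrees
- jar_mid (a point): the jar on the table: clear plastic jar full of bottle caps, white screw top, closed, 56 mm wide (59 mm at the top 17 mm), 86 mm high, 0.14 kg or so; the point is on its axis 43 mm above its base, z along the axis
- jar_b_mid (a point): one of the two like jars already standing in the left (+y) part of the chest, same size and point
- jar_c_mid (a point): the other of the two like jars in the chest
- cap0: loose bottle cap on the table, 30 mm wide, 15 mm high, leave alone; origin at the centre of its underside
- cap1: as cap0
- cap2: as cap0
- cap3: as cap0
- cap4: as cap0
- marker: marker pen lying on the table, 130 mm long, leave alone; origin at the middle of its underside
- tub: open white tub of caps on the table, 90 mm wide, 70 mm high, leave alone; origin under its centre
Things that resemble listed ones, but are neither listed nor needed, are in the scene too. Leave any blue look-alike of the part that bears jar_mid alone.

How it is judged:
On the way, in this order (a step that is already met when the one before it is completed fails the run):
1. the lid stands raised on its locked stay (value of joint stay_joint above 1.82 rad and value of joint lid above 1.33 rad and contact force between the fingers and lid below 0.1 N), for 0.3 s.
2. with the stay locked, the jar stands in the free part of the chest and is let go (value of joint stay_joint above 1.82 rad and x of jar_mid in the frame of chest between -0.08 and 0.08 m and y of jar_mid in the frame of chest between -0.08 and 0.14 m and z of jar_mid in the frame of chest below 0.052 m and angle between jar_mid's own z axis and vertical below 0.1 rad and contact force between the fingers and jar below 0.1 N), for 0.2 s.
At the end, for the whole second after the job is handed in: the lid is shut (within 0.03 rad), with the jar standing upright (within 0.1 rad) on the chest's floor, clear of the stay, and the two other jars still upright beside it; everything else on the table is where it was (value of joint lid below 0.03 rad and x of jar_mid in the frame of chest between -0.08 and 0.08 m and y of jar_mid in the frame of chest between -0.08 and 0.14 m and z of jar_mid in the frame of chest below 0.052 m and angle between each of jar_mid, jar_b_mid, jar_c_mid's own z axis and vertical below 0.1 rad); the robot touches nothing.
It fails at once if the lid was let drop or slammed (closing faster than 2.5 rad/s) (velocity of joint lid below -2.5 rad/s).
It fails at once if the jar was dropped into the chest or onto the table (contact force between the fingers and jar below 0.1 N and linear speed of jar above 0.5 m/s).
It fails at once if a jar was knocked over (angle between jar_mid's own z axis and vertical above 0.8 rad or angle between any of jar_b_mid, jar_c_mid's own z axis and vertical above 0.5 rad).
It fails at once if a bystander was moved more than 30 mm (distance of any of cap0, cap1, cap2, cap3, cap4, marker, tub from where it was at the start of the episode above 0.03 m).
It also fails if it takes over 72 s, if anything falls off the work surface, if the arm or the gripper's body presses on something with over 40 N, if the wrist force passes 120 N, or if a joint passes its speed limit or range.

## Working session

There is one attempt and no reset: what is moved stays moved. The work goes in short steps, Python scripts to look and compute and a shell command to move; the robot and the scene stay as the last step left them, time stands still between calls to the robot, and variables do not carry over. Pictures are saved under pics/ and viewed, at most 10 in all, crops included, and the job is handed in when it is done.

```bash
mkdir -p pics; ls; python3 - <<'E'
from plant import sensors, imaging
import cv2, numpy as np
s=sensors.get_state(); print({k:np.round(v,3) for k,v in s.items()})
for n in ("top","side"):
    p,d=imaging.capture(n); c=imaging.camera_params(n)
    cv2.imwrite(f"pics/{n}0.png",p[:,:,::-1]); np.savez(f"{n}0.npz",p=p,d=d,**c)
    print(n,{k:np.round(v,3) for k,v in c.items()}, (d>0).mean())
E
```

```text
pics
{'time_s': np.float64(0.0), 'q': array([-1.306,  0.469, -0.049,  1.534,  0.024,  1.141, -0.082]), 'joint_velocities': array([ 0.001,  0.   ,  0.001, -0.001, -0.001, -0.   , -0.   ]), 'joint_torque': array([-0.0000e+00, -5.1030e+01, -4.7000e-02, -2.3771e+01,  1.1000e-02,
        7.0000e-03, -0.0000e+00]), 'tcp_pos': array([0.195, 0.646, 0.23 ]), 'orientation': array([ 0.146,  0.989, -0.001, -0.   ]), 'ft_force': array([0.05 , 0.118, 0.277]), 'moment': array([ 0.017, -0.021, -0.008]), 'finger_force': np.float64(0.0), 'width': np.float64(0.085)}
top {'fx': np.float64(509.526), 'fy': np.float64(509.526), 'cx': np.float64(322.31), 'cy': np.float64(205.081), 'T': array([[ 0.017,  0.994, -0.106,  0.413],
       [-1.   ,  0.02 ,  0.02 ,  0.009],
       [ 0.022,  0.105,  0.994,  1.327],
       [ 0.   ,  0.   ,  0.   ,  1.   ]])} 0.99598828125
side {'fx': np.float64(441.892), 'fy': np.float64(441.892), 'cx': np.float64(319.198), 'cy': np.float64(201.777), 'T': array([[ 0.933,  0.199, -0.299,  0.206],
       [-0.359,  0.506, -0.784, -0.904],
       [-0.005,  0.839,  0.544,  0.754],
       [ 0.   ,  0.   ,  0.   ,  1.   ]])} 0.99363671875
```

View pics/top0.png

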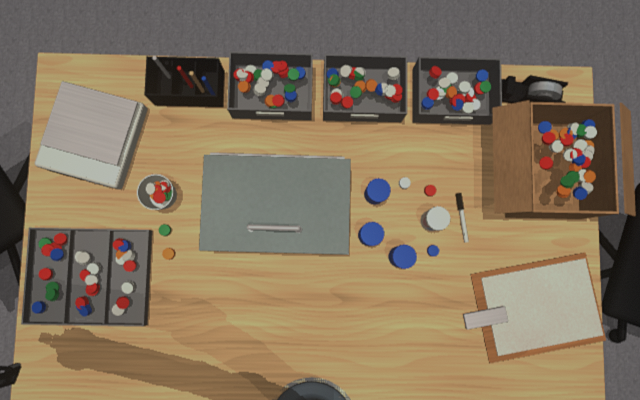

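View pics/side0.png

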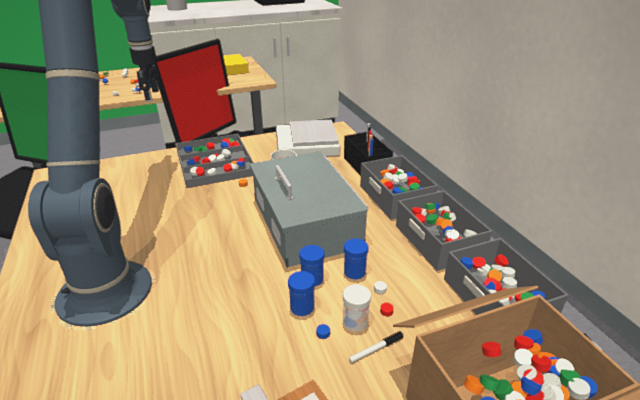

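Candidates for the jar in the top view are the blue look-alikes at (377,190), (372,234) and (403,257), and the white-topped clear jar at (437,218). In the side view the clear jar is at (357,308) with caps inside, so by the description I choose that one. The chest lid is at (276,205) with its handle at (273,228), on the robot's side, and the hinge is at the back. Next I'll measure these and check the jar in a close crop.

```bash
cat > h.py <<'E'
import numpy as np, cv2
from plant import sensors, imaging
def grab(n):
    c=imaging.camera_params(n); p,d=imaging.capture(n); return p,d,c
def load(f):
    z=np.load(f); return z['p'],z['d'],{k:z[k] for k in('fx','fy','cx','cy','T')}
def ray(c,u,v):
    r=np.array([(u-c['cx'])/c['fx'],-(v-c['cy'])/c['fy'],-1.]); return c['T'][:3,3],c['T'][:3,:3]@r
def onplane(c,u,v,z):
    o,r=ray(c,u,v); return o+r*(z-o[2])/r[2]
def cloud(c,d):
    v,u=np.mgrid[:400,:640]; r=np.stack([(u-c['cx'])/c['fx'],-(v-c['cy'])/c['fy'],-np.ones(u.shape)],-1)
    return (r*d[...,None])@c['T'][:3,:3].T+c['T'][:3,3]
E
python3 - <<'E'
from h import *
p,d,c=load('top0.npz'); X=cloud(c,d)
# lid
m=((abs(X[...,2]-.13)<.008)&(np.mgrid[:400,:640][1]>190)&(np.mgrid[:400,:640][1]<360)).astype(np.uint8)
cs,_=cv2.findContours(m,0,2); k=max(cs,key=cv2.contourArea)
P=np.array([onplane(c,*q[0],.13)[:2] for q in k]); r=cv2.minAreaRect((P*1000).astype(np.float32)); print('lid',r,np.round(cv2.boxPoints(r)))
h=(X[...,2]>.15)&(X[...,2]<.2); h[:, :200]=0; h[:,350:]=0; h[:200]=0;h[255:]=0
v,u=np.nonzero(h); Q=np.array([onplane(c,a,b,.173)[:2] for a,b in zip(u,v)]); print('handle',len(Q),Q.mean(0),cv2.minAreaRect((Q*1000).astype(np.float32)),np.median(X[h][:,2]))
# tall cylinders
for n,(a,b) in dict(jar=(437,218),b1=(377,190),b2=(372,234),b3=(403,257)).items():
    z=X[...,2]; m=((z>.078)&(z<.095)&(np.hypot(np.mgrid[:400,:640][1]-a,np.mgrid[:400,:640][0]-b)<20)).astype(np.uint8)
    cs,_=cv2.findContours(m,0,2); k=max(cs,key=cv2.contourArea); (cx,cy),rr=cv2.minEnclosingCircle(k)
    M=cv2.moments(m,True); cu,cv_=M['m10']/M['m00'],M['m01']/M['m00']
    print(n,onplane(c,cu,cv_,.086),'diam',2*np.sqrt(M['m00']/np.pi)*1.24/509,'z',np.median(z[m>0]))
s=cv2.imread('pics/side0.png'); cv2.imwrite('pics/crop.png',cv2.resize(s[220:370,260:440],None,fx=4,fy=4)[:600,:720])
ps,ds,c2=load('side0.npz'); X2=cloud(c2,ds)
hs=cv2.cvtColor(ps,cv2.COLOR_RGB2HSV); m=((hs[...,1]<40)&(hs[...,2]>170)); w=m[280:310,340:375]; v,u=np.nonzero(w); print('side jar top px',u.mean()+340,v.mean()+280, X2[290,357])
print('handle side',X2[180,284])
# wrist: base pitch
E
```

```text
lid ((543.4656982421875, 95.21627807617188), (349.6722412109375, 233.07518005371094), 89.49285888671875) [[425. -79.]
 [658. -81.]
 [662. 269.]
 [428. 271.]]
handle 272 [0.48279013 0.09567274] ((482.97149658203125, 95.02290344238281), (11.325807571411133, 119.77320098876953), 1.066870093345642) 0.17276284172457235
jar [ 0.51807383 -0.30032487  0.086     ] diam 0.05902138885534714 z 0.08635807540262808
b1 [ 0.58519566 -0.15362875  0.086     ] diam 0.05824814949150083 z 0.08659868890234534
b2 [ 0.47746169 -0.13816881  0.086     ] diam 0.05902138885534714 z 0.08634621741641268
b3 [ 0.42342706 -0.21756266  0.086     ] diam 0.0596580997164033 z 0.08636932511658713
side jar top px 356.4251626898048 294.8004338394794 [ 0.52314066 -0.29445728  0.08798121]
handle side [0.47836578 0.06857336 0.17032931]
```

View pics/crop.png

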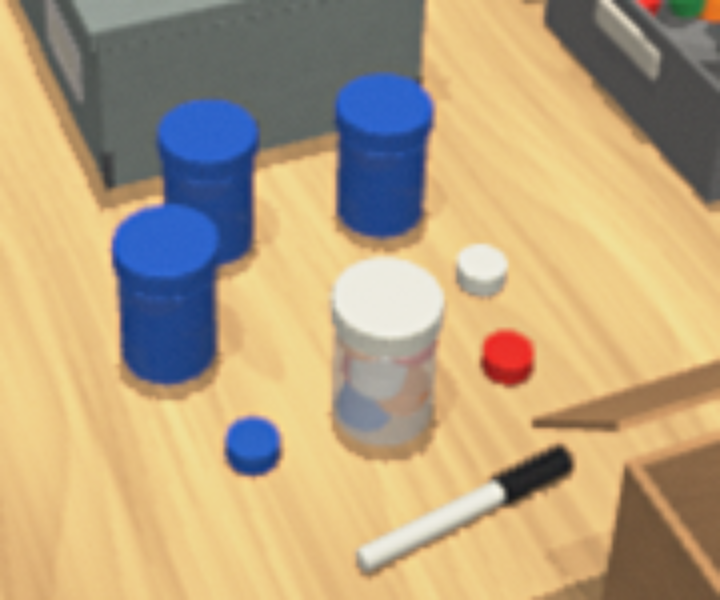

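The crop shows the white-topped clear jar with coloured caps at crop (387,360). It is the only clear one beside the three blue look-alikes, so it's confirmed. Its diameter of 59 mm and top height of 86 mm match the given sizes.

The chest origin is about (0.543, 0.095) with yaw near 0, and the handle is at (0.483, 0.095, 0.167). The hinge is at (0.653, z 0.125), which agrees with the 170 mm given.

```bash
python3 -m crank '[0.022,-0.042,0.002,0,0,-0.105,0.022,-0.042,0.002,0,0,-0.105,0.022,-0.042,0.002,0,0,-0.105,0.022,-0.042,0.002,0,0,-0.105,0.022,-0.042,0.002,0,0,-0.105,0.022,-0.042,0.002,0,0,-0.105,0.022,-0.042,0.002,0,0,-0.105,0.022,-0.042,0.002,0,0,-0.105,0.022,-0.042,0.002,0,0,-0.105,0.022,-0.042,0.002,0,0,-0.105]' 1 60
python3 -m crank '[0.022,-0.042,0,0,0,-0.105,0.022,-0.042,0,0,0,-0.105,0.022,-0.042,0,0,0,-0.018,0.002,-0.005,0,0,0,0,0,0,0,0,0,0,0,0,0,0,0,0,0,0,0,0,0,0,0,0,0,0,0,0,0,0,0,0,0,0,0,0,0,0,0,0]' 0
```

```text
time_s: 1.1
tcp_pos: [0.4158, 0.2241, 0.2513]
orientation: [0.624, 0.781, 0.0, -0.0]
ft_force: [0.6, 1.1, -0.7]
width: 0.0851
finger_force: 0.0
time_s: 2.1
tcp_pos: [0.4833, 0.0957, 0.2514]
orientation: [0.707, 0.707, 0.0, -0.0]
ft_force: [-0.0, -0.0, 0.4]
width: 0.0423
finger_force: 0.0
```

```bash
python3 -m crank '[0,0,-0.02,0,0,0,0,0,-0.02,0,0,0,0,0,-0.02,0,0,0,0,0,-0.02,0,0,0,0,0,-0.02,0,0,0,0,0,0,0,0,0,0,0,0,0,0,0,0,0,0,0,0,0,0,0,0,0,0,0,0,0,0,0,0,0]' 0
python3 -m crank '[0,0,0,0,0,0,0,0,0,0,0,0,0,0,0,0,0,0,0,0,0,0,0,0,0,0,0,0,0,0,0,0,0,0,0,0,0,0,0,0,0,0,0,0,0,0,0,0,0,0,0,0,0,0,0,0,0,0,0,0]' -1 50
python3 - <<'E'
import numpy as np
# TCP path for lifting: bar stays at fixed offset 15mm behind TCP along tool; tilt t (body leans to +x)
th=np.linspace(0,1.38,21); P=[]
for a in th:
    t=0.3*np.clip(a/1.38,0,1)
    b=np.array([.653-.170*np.cos(a)+.042*np.sin(a), .125+.170*np.sin(a)+.042*np.cos(a)])
    P.append(b+.015*np.array([-np.sin(t),-np.cos(t)]))
print(np.round(np.diff(P,axis=0),4).tolist(),P[-1])
E
```

```text
time_s: 3.1
tcp_pos: [0.4839, 0.0953, 0.1521]
orientation: [0.707, 0.707, 0.001, 0.0]
ft_force: [-0.9, 0.0, 0.2]
width: 0.0425
finger_force: 0.0
time_s: 4.1
tcp_pos: [0.4828, 0.0952, 0.1516]
orientation: [0.708, 0.707, -0.0, -0.001]
ft_force: [-3.5, -0.6, 5.7]
width: 0.01
finger_force: 48.8
[[0.0031, 0.0116], [0.0039, 0.0114], [0.0046, 0.0111], [0.0054, 0.0107], [0.0061, 0.0103], [0.0068, 0.0098], [0.0075, 0.0093], [0.0081, 0.0088], [0.0087, 0.0082], [0.0092, 0.0076], [0.0097, 0.0069], [0.0102, 0.0062], [0.0106, 0.0055], [0.0109, 0.0047], [0.0112, 0.0039], [0.0115, 0.0031], [0.0116, 0.0023], [0.0118, 0.0015], [0.0118, 0.0007], [0.0119, -0.0001]] [0.6575661  0.28554997]
```

```bash
python3 -m crank '[0.0031,0,0.0116,0,0.015,0,0.0039,0,0.0114,0,0.015,0,0.0046,0,0.0111,0,0.015,0,0.0054,0,0.0107,0,0.015,0,0.0061,0,0.0103,0,0.015,0,0.0068,0,0.0098,0,0.015,0,0.0075,0,0.0093,0,0.015,0,0.0081,0,0.0088,0,0.015,0,0.0087,0,0.0082,0,0.015,0,0.0092,0,0.0076,0,0.015,0]'
```

```text
time_s: 5.1
tcp_pos: [0.542, 0.0946, 0.2497]
orientation: [0.705, 0.704, -0.058, -0.058]
ft_force: [-11.0, -1.0, 4.2]
width: 0.0102
finger_force: 48.7
```

```bash
python3 -m crank '[0.0097,0,0.0069,0,0.015,0,0.0102,0,0.0062,0,0.015,0,0.0106,0,0.0055,0,0.015,0,0.0109,0,0.0047,0,0.015,0,0.0112,0,0.0039,0,0.015,0,0.0115,0,0.0031,0,0.015,0,0.0116,0,0.0023,0,0.015,0,0.0118,0,0.0015,0,0.015,0,0.0118,0,0.0007,0,0.015,0,0.0119,0,-0.0001,0,0.015,0]'
python3 - <<'E'
from h import *
for n in("top","side"):
    p,d,c=grab(n); cv2.imwrite(f'pics/{n}1.png',p[:,:,::-1]); np.savez(f"{n}1.npz",p=p,d=d,**c)
print(sensors.get_state()['ft_force'])
E
```

```text
time_s: 6.1
tcp_pos: [0.6583, 0.0937, 0.2873]
orientation: [0.7, 0.698, -0.106, -0.105]
ft_force: [-5.0, -0.5, 5.1]
width: 0.01
finger_force: 52.2
[-4.2472036  -1.54604879 10.62976592]
```

View pics/side1.png

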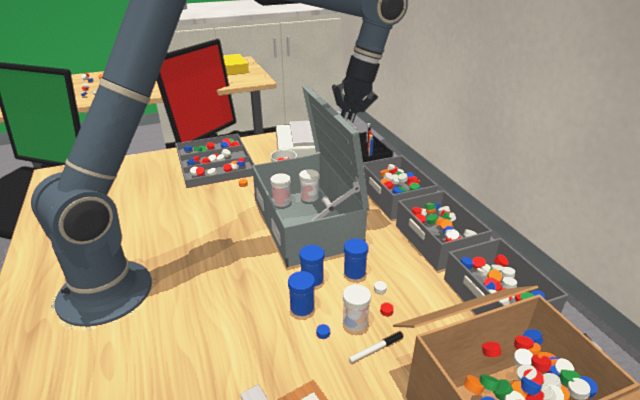

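The side view shows the lid raised with the gripper behind it at (355,100). The stay lies along (320,212)–(357,185), and the two jars are at (281,190) and (309,186). I'll check the lid angle and where the pin is.

```bash
cat >> h.py <<'E'
def proj(c,P):
    q=c['T'][:3,:3].T@(np.array(P)-c['T'][:3,3]); return q[0]/-q[2]*c['fx']+c['cx'], -q[1]/-q[2]*c['fy']+c['cy']
def lidangle(c,d):
    X=cloud(c,d); Y=X[105:170,315:355].reshape(-1,3); Y=Y[(Y[:,0]>.55)&(Y[:,0]<.68)&(Y[:,2]>.17)&(Y[:,2]<.35)&(Y[:,1]<.2)&(Y[:,1]>-.09)]
    k=np.polyfit(Y[:,2],Y[:,0],1); r=Y[:,0]-np.polyval(k,Y[:,2]); g=abs(r)<.006; k=np.polyfit(Y[g,2],Y[g,0],1)
    return np.pi/2-np.arctan(-k[0]), len(Y), g.sum(), np.polyval(k,.125)
E
python3 - <<'E'
from h import *
p,d,c=load('side1.npz'); print(lidangle(c,d)); print('pin expect',proj(c,[.559,-.033,.144]),proj(c,[.559,-.018,.144]))
X=cloud(c,d); print(X[205:220:4,316:336:4].round(3).tolist())
cv2.imwrite('pics/stay1.png',cv2.resize(p[150:240,280:390,::-1],None,fx=6,fy=6,interpolation=2))
p,d,c=load('top1.npz'); X=cloud(c,d); hs=cv2.cvtColor(p,cv2.COLOR_RGB2HSV)
m=((X[...,2]>.075)&(X[...,2]<.1)&(X[...,0]>.44)&(X[...,0]<.64)&(X[...,1]>0)&(X[...,1]<.25)).astype(np.uint8)
n,_,st,ce=cv2.connectedComponentsWithStats(m)
for i in range(1,n):
    if st[i,4]>60: print(st[i],onplane(c,*ce[i],.091))
E
```

```text
(np.float64(1.3940390329343957), 1853, np.int64(1151), np.float64(0.6528787537528173))
pin expect (np.float64(326.81651323484476), np.float64(201.85470268478724)) (np.float64(324.6354393355164), np.float64(198.88946216887183))
[[[0.601, 0.158, 0.007], [0.613, 0.157, 0.004], [0.624, 0.151, 0.006], [0.555, -0.052, 0.147], [0.562, -0.06, 0.151]], [[0.593, 0.139, 0.006], [0.605, 0.135, 0.006], [0.617, 0.132, 0.005], [0.551, -0.062, 0.142], [0.56, -0.066, 0.142]], [[0.586, 0.121, 0.005], [0.531, -0.058, 0.133], [0.54, -0.061, 0.133], [0.62, 0.107, 0.005], [0.631, 0.103, 0.005]], [[0.519, -0.061, 0.125], [0.53, -0.06, 0.122], [0.599, 0.088, 0.008], [0.546, -0.073, 0.126], [0.556, -0.074, 0.125]]]
```

View pics/stay1.png

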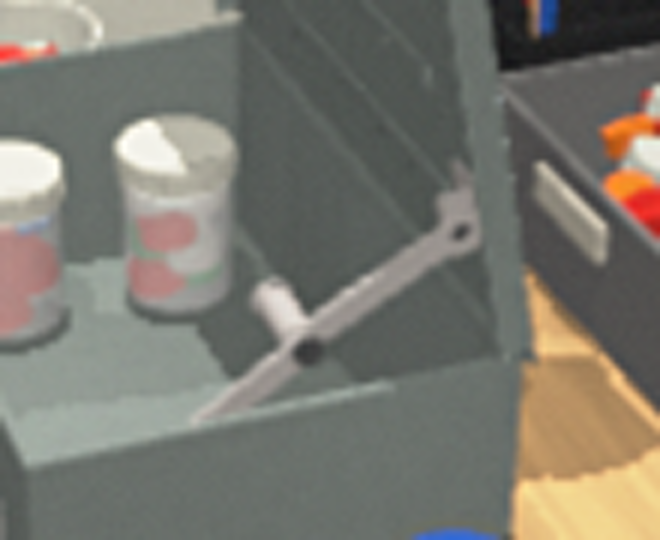

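The crop shows the stay straight with the thumb pin at crop (275,305), i.e. image (326,201). The locked position predicts (325–327,199–202), so it's locked. I'll let go and back out.

```bash
python3 -m crank '[0,0,0,0,0,0,0,0,0,0,0,0,0,0,0,0,0,0,0,0,0,0,0,0,0.003,0,0.01,0,0,0,0.006,0,0.02,0,0,0,0.009,0,0.028,0,0,0,0.009,0,0.028,0,0,0,0.009,0,0.028,0,0,0,0.009,0,0.028,0,0,0]' -0.4
python3 - <<'E'
from h import *
p,d,c=grab('side'); print(lidangle(c,d)); X=cloud(c,d)
for u,v in((283,179),(309.5,176)): print(onplane(c,u,v,.091), X[int(v),int(u)])
E
```

```text
time_s: 7.2
tcp_pos: [0.7032, 0.0952, 0.4289]
orientation: [0.699, 0.699, -0.105, -0.105]
ft_force: [0.1, 0.0, -0.2]
width: 0.0257
finger_force: 0.0
(np.float64(1.3706591129164474), 1722, np.int64(1484), np.float64(0.6540032821080123))
[0.5143166  0.20760723 0.091     ] [0.5137893  0.20570354 0.09213516]
[0.59443513 0.19548864 0.091     ] [0.59351475 0.19743785 0.09016095]
```

```bash
python3 -m crank '[-0.018,-0.039,0,0,-0.03,0,-0.018,-0.039,0,0,-0.03,0,-0.018,-0.039,0,0,-0.03,0,-0.018,-0.039,0,0,-0.03,0,-0.018,-0.039,0,0,-0.03,0,-0.018,-0.039,0,0,-0.03,0,-0.018,-0.039,0,0,-0.03,0,-0.018,-0.039,0,0,-0.03,0,-0.018,-0.039,0,0,-0.03,0,-0.018,-0.039,0,0,-0.03,0]' 1
python3 -m crank '[-0.0015,-0.0015,-0.04,0,0,0,-0.0015,-0.0015,-0.04,0,0,0,-0.001,-0.001,-0.04,0,0,0,-0.001,-0.001,-0.04,0,0,0,0,0,-0.04,0,0,0,0,0,-0.04,0,0,0,0,0,-0.02,0,0,0,0,0,0,0,0,0,0,0,0,0,0,0,0,0,0,0,0,0]' 1
python3 - <<'E'
from h import *
p,d,c=grab('wrist'); cv2.imwrite('pics/wrist1.png',p[:,:,::-1])
X=cloud(c,d); z=X[...,2]; m=((abs(z-.086)<.006)&(np.hypot(X[...,0]-.518,X[...,1]+.3)<.045)).astype(np.uint8)
if m.sum()>50:
    n,_,st,ce=cv2.connectedComponentsWithStats(m); i=1+st[1:,4].argmax(); print(st[i],onplane(c,*ce[i],.086), onplane(c,st[i,0]+st[i,2]/2,st[i,1]+st[i,3]/2,.086))
print(proj(c,[.518,-.3,.086]))
E
```

```text
time_s: 8.25
tcp_pos: [0.522, -0.2964, 0.4278]
orientation: [0.707, 0.707, 0.001, 0.001]
ft_force: [0.4, -0.5, 0.7]
width: 0.0852
finger_force: 0.0
time_s: 9.25
tcp_pos: [0.5192, -0.3008, 0.1689]
orientation: [0.707, 0.707, 0.001, 0.002]
ft_force: [0.7, -0.0, 0.1]
width: 0.0858
finger_force: 0.0
[ 278  172   77   74 4293] [ 0.51833983 -0.30025835  0.086     ] [ 0.51863539 -0.30061638  0.086     ]
(np.float64(315.67747595622535), np.float64(208.2472417844555))
```

The wrist view puts the jar top at (0.518, -0.300), which agrees with the first measurement. Descending to grip.

```bash
python3 -m crank '[0,0,-0.02,0,0,0,0,0,-0.02,0,0,0,0,0,-0.02,0,0,0,0,0,-0.02,0,0,0,0,0,-0.02,0,0,0,0,0,-0.02,0,0,0,0,0,-0.015,0,0,0,0,0,0,0,0,0,0,0,0,0,0,0,0,0,0,0,0,0]' 1
python3 -m crank '[0,0,0,0,0,0,0,0,0,0,0,0,0,0,0,0,0,0,0,0,0,0,0,0,0,0,0,0,0,0,0,0,0,0,0,0,0,0,0,0,0,0,0,0,0,0,0,0,0,0,0,0,0,0,0,0,0,0,0,0]' -1 30
```

```text
time_s: 10.3
tcp_pos: [0.5189, -0.3005, 0.0331]
orientation: [0.707, 0.707, 0.0, 0.001]
ft_force: [0.2, -0.5, 0.3]
width: 0.0856
finger_force: 0.0
time_s: 11.3
tcp_pos: [0.5186, -0.3001, 0.0328]
orientation: [0.707, 0.707, 0.0, 0.001]
ft_force: [-1.5, 1.5, 5.0]
width: 0.0578
finger_force: 29.9
```

```bash
python3 -m crank '[0,0,0.01,0,0,0,0,0,0.02,0,0,0,0,0,0.025,0,0,0,0,0,0.025,0,0,0,0,0,0.025,0,0,0,0,0,0.025,0,0,0,0,0,0.025,0,0,0,0,0,0.025,0,0,0,0,0,0.02,0,0,0,0,0,0.01,0,0,0]'
python3 -m crank '[0,0.02,0,0,0,0,-0.001,0.03,0,0,0,0,-0.001,0.03,0,0,0,0,-0.001,0.03,0,0,0,0,-0.001,0.03,0,0,0,0,0,0.03,0,0,0,0,0,0.03,0,0,0,0,0,0.03,0,0,0,0,0,0.03,0,0,0,0,0,0.03,0,0,0,0]'
python3 -m crank '[0,0.03,0,0,0,0,0,0.03,0,0,0,0,0,0.02,0,0,0,0,0,0.015,0,0,0,0,0,0.003,0,0,0,0,0,0,0,0,0,0,0,0,0,0,0,0,0,0,0,0,0,0,0,0,0,0,0,0,0,0,0,0,0,0]'
python3 - <<'E'
from h import *
p,d,c=grab('side'); cv2.imwrite('pics/side2.png',p[:,:,::-1]); print(sensors.get_state()['ft_force'])
E
```

```text
time_s: 12.3
tcp_pos: [0.5183, -0.3004, 0.2439]
orientation: [0.708, 0.707, 0.001, 0.001]
ft_force: [0.2, -0.6, -2.4]
width: 0.0582
finger_force: 31.4
time_s: 13.3
tcp_pos: [0.5132, -0.0088, 0.2413]
orientation: [0.708, 0.707, -0.0, -0.0]
ft_force: [-0.2, 0.7, -0.8]
width: 0.0577
finger_force: 31.4
time_s: 14.3
tcp_pos: [0.5141, 0.0875, 0.2419]
orientation: [0.708, 0.706, 0.0, 0.0]
ft_force: [-0.2, -1.0, -1.8]
width: 0.0577
finger_force: 31.4
[-0.38485826 -0.25232178 -2.10431316]
```

View pics/side2.png

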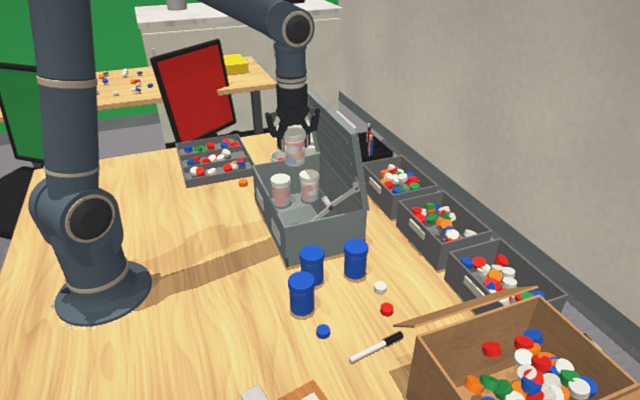

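The jar is held upright over the free part of the chest, at (295,150). Lowering it.

```bash
python3 -m crank '[0,0,-0.02,0,0,0,0,0,-0.025,0,0,0,0,0,-0.025,0,0,0,0,0,-0.025,0,0,0,0,0,-0.025,0,0,0,0,0,-0.025,0,0,0,0,0,-0.025,0,0,0,0,0,-0.02,0,0,0,0,0,-0.008,0,0,0,0,0,0,0,0,0]'
python3 -m crank '[0,0,-0.001,0,0,0,0,0,-0.001,0,0,0,0,0,-0.001,0,0,0,0,0,-0.001,0,0,0,0,0,-0.001,0,0,0,0,0,0,0,0,0,0,0,0,0,0,0,0,0,0,0,0,0,0,0,0,0,0,0,0,0,0,0,0,0]'
```

```text
time_s: 15.35
tcp_pos: [0.5136, 0.0879, 0.043]
orientation: [0.707, 0.707, -0.001, -0.0]
ft_force: [-0.2, 1.1, -2.5]
width: 0.0578
finger_force: 31.4
time_s: 16.35
tcp_pos: [0.514, 0.0881, 0.0388]
orientation: [0.707, 0.707, 0.0, 0.0]
ft_force: [0.5, 0.2, -2.2]
width: 0.0575
finger_force: 31.4
```

```bash
python3 -m crank '[0,0,-0.001,0,0,0,0,0,0,0,0,0,0,0,-0.0005,0,0,0,0,0,0,0,0,0,0,0,0,0,0,0,0,0,0,0,0,0,0,0,0,0,0,0,0,0,0,0,0,0,0,0,0,0,0,0,0,0,0,0,0,0]'
```

```text
time_s: 17.35
tcp_pos: [0.5141, 0.0882, 0.0378]
orientation: [0.707, 0.707, 0.0, -0.0]
ft_force: [-2.5, -0.8, 5.4]
width: 0.0576
finger_force: 31.3
```

```bash
python3 -m crank '[0,0,0,0,0,0,0,0,0,0,0,0,0,0,0,0,0,0,0,0,0,0,0,0,0,0,0,0,0,0,0,0,0,0,0,0,0,0,0,0,0,0,0,0,0,0,0,0,0,0,0,0,0,0,0,0,0,0,0,0]' 0.9
python3 -m crank '[0,0,0.005,0,0,0,0,0,0.01,0,0,0,0,0,0.02,0,0,0,0,0,0.03,0,0,0,0,0,0.03,0,0,0,0,0,0.03,0,0,0,0,0,0.03,0,0,0,0,0,0.03,0,0,0,0,0,0.03,0,0,0,0,0,0,0,0,0]'
python3 - <<'E'
from h import *
for n in('side',):
    p,d,c=grab(n); print(lidangle(c,d)); X=cloud(c,d); cv2.imwrite('pics/side3.png',cv2.resize(p[100:250,220:400,::-1],None,fx=4,fy=4))
    print('jar expect',proj(c,[.514,.088,.091]),'pin',proj(c,[.559,-.033,.144]))
    m=((abs(X[...,2]-.091)<.006)&(np.hypot(X[...,0]-.514,X[...,1]-.088)<.045)).astype(np.uint8); n,_,st,ce=cv2.connectedComponentsWithStats(m); i=1+st[1:,4].argmax(); print(st[i],onplane(c,*ce[i],.091),np.median(X[...,2][m>0]))
E
```

```text
time_s: 18.35
tcp_pos: [0.514, 0.0881, 0.0373]
orientation: [0.707, 0.707, 0.0, 0.0]
ft_force: [0.2, 0.3, -0.3]
width: 0.081
finger_force: 0.0
time_s: 19.35
tcp_pos: [0.5166, 0.0882, 0.2574]
orientation: [0.708, 0.707, 0.004, 0.002]
ft_force: [1.0, -0.3, 0.5]
width: 0.0815
finger_force: 0.0
(np.float64(1.3543565921533667), 1751, np.int64(1468), np.float64(0.6558198479446746))
jar expect (np.float64(295.5528339268526), np.float64(199.03189797126063)) pin (np.float64(326.81651323484476), np.float64(201.85470268478724))
[286 194  22  14 229] [0.51436521 0.082161   0.091     ] 0.09193102190910174
```

View pics/side3.png

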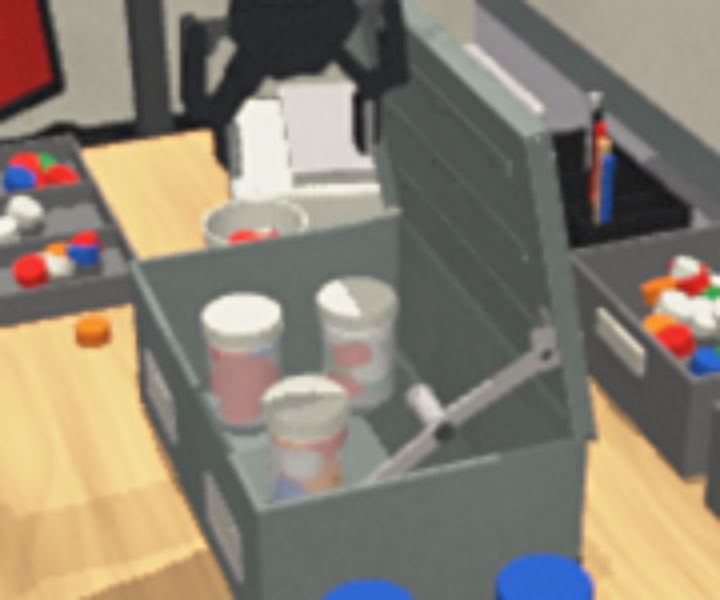

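The crop shows the placed jar upright at crop (305,435) and the two others standing at (242,360) and (358,345). The stay is still straight, with its pin at (425,400). Next I'll shut the fingers, tilt the tool's back to the front by 35°, and go above the pin.

```bash
python3 -m crank '[0.001,-0.012,0,0,-0.061,0,0.001,-0.012,0,0,-0.061,0,0.001,-0.012,0,0,-0.061,0,0.001,-0.012,0,0,-0.061,0,0.001,-0.012,0,0,-0.061,0,0.001,-0.012,0,0,-0.061,0,0.001,-0.012,0,0,-0.061,0,0.001,-0.012,0,0,-0.061,0,0.001,-0.012,0,0,-0.061,0,0.001,-0.01,0,0,-0.061,0]' -1
python3 -m crank '[0,0,-0.01,0,0,0,0,0,-0.02,0,0,0,0.002,0,-0.02,0,0,0,0.002,0,-0.02,0,0,0,0.002,0,-0.005,0,0,0,0,0,0,0,0,0,0,0,0,0,0,0,0,0,0,0,0,0,0,0,0,0,0,0,0,0,0,0,0,0]'; python3 -c "
from plant import sensors;print(sensors.get_state()['q'])"
```

```text
time_s: 20.4
tcp_pos: [0.523, -0.0306, 0.2515]
orientation: [0.675, 0.674, 0.213, 0.213]
ft_force: [0.4, 0.4, -0.0]
width: -0.0005
finger_force: 0.0
time_s: 21.4
tcp_pos: [0.5293, -0.0296, 0.2043]
orientation: [0.679, 0.678, 0.2, 0.2]
ft_force: [0.3, 0.1, 0.1]
width: 0.0002
finger_force: 0.0
[-0.53752312  0.04153067  0.52530938  2.32131901 -0.04786292  0.21101845
  0.02375105]
```

Joint 6 is at its lower limit (0.21). I'll ease the tilt to about 26°, which still clears the lid at about 1.2 rad.

```bash
python3 -m crank '[0.002,0,0,0,0.03,0,0.002,0,0,0,0.03,0,0.002,0,0,0,0.03,0,0.002,0,0,0,0.03,0,0,0,-0.004,0,0,0,0,0,-0.005,0,0,0,0,0,-0.005,0,0,0,0,0,-0.005,0,0,0,0,0,-0.004,0,0,0,0,0,0,0,0,0]'; python3 -c "
from plant import sensors;print(sensors.get_state()['q'])"
```

```text
time_s: 22.4
tcp_pos: [0.5367, -0.0296, 0.1802]
orientation: [0.69, 0.689, 0.158, 0.159]
ft_force: [-0.8, 0.8, -0.1]
width: -0.0003
finger_force: 0.0
[-0.4795889   0.13140735  0.4923766   2.24964322 -0.18258708  0.3287047
  0.15309806]
```

```bash
python3 -m crank '[0.004,0,-0.007,0,0,0,0.004,0,-0.007,0,0,0,0.004,0,-0.007,0,0,0,0.003,0,-0.005,0,0,0,0,0,0,0,0,0,0.001,0,-0.003,0,0,0,0.001,0,-0.003,0,0,0,0.001,0,-0.003,0,0,0,0.001,0,-0.003,0,0,0,0,0,0,0,0,0]'
```

```text
time_s: 23.4
tcp_pos: [0.557, -0.0299, 0.1433]
orientation: [0.69, 0.688, 0.159, 0.16]
ft_force: [1.0, -2.0, 3.7]
width: 0.0
finger_force: 1.3
```

```bash
python3 -m crank '[0.001,0,-0.003,0,0,0,0.001,0,-0.003,0,0,0,0.001,0,-0.003,0,0,0,0.001,0,-0.003,0,0,0,0.001,0,-0.003,0,0,0,0.001,0,-0.003,0,0,0,0.001,0,-0.003,0,0,0,0.001,0,-0.003,0,0,0,0.001,0,-0.002,0,0,0,0,0,0,0,0,0]'
python3 - <<'E'
from h import *
p,d,c=grab('side'); print(lidangle(c,d)); s=sensors.get_state(); print(s['q'],s['ft_force']); cv2.imwrite('pics/side4.png',cv2.resize(p[60:210,230:410,::-1],None,fx=4,fy=4))
E
```

```text
time_s: 24.4
tcp_pos: [0.5637, -0.0297, 0.1156]
orientation: [0.69, 0.689, 0.157, 0.158]
ft_force: [-2.9, -2.5, 2.5]
width: -0.0003
finger_force: 1.8
(np.float64(1.1812511345573369), 1054, np.int64(542), np.float64(0.6527074000472485))
[-0.44140888  0.30694415  0.48873791  2.25104026 -0.71143227  0.21412506
  0.661696  ] [-1.02122764  0.05762168  2.03880937]
```

View pics/side4.png

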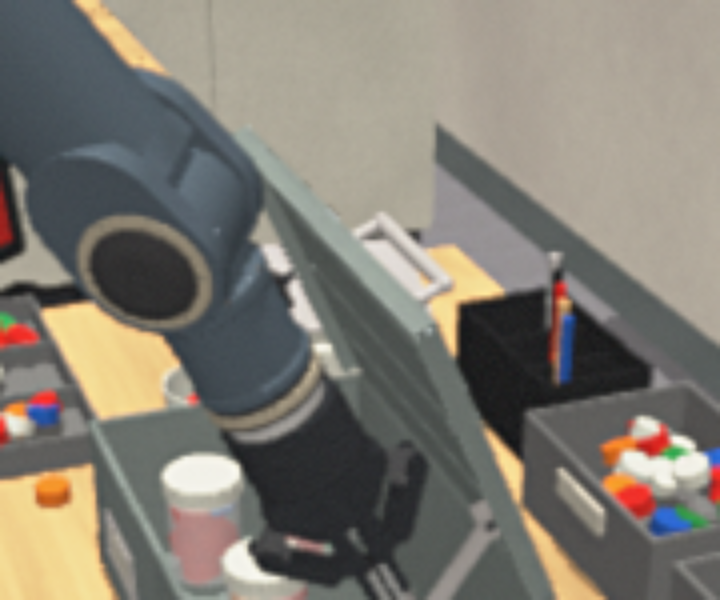

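The crop shows the lid lowered to about 1.18 rad, with the stay bent at its pin by (400,590). The stay is broken, so I'll retreat along the way I came and untilt.

```bash
python3 -m crank '[-0.002,0,0.005,0,0,0,-0.003,0,0.008,0,0,0,-0.004,0,0.01,0,0,0,-0.006,0,0.012,0,0,0,-0.006,0,0.012,0,0,0,-0.008,0,0.015,0,0.02,0,-0.008,0,0.02,0,0.03,0,-0.008,0,0.025,0,0.03,0,-0.008,0,0.025,0,0.03,0,-0.008,0,0.025,0,0.03,0]'
python3 - <<'E'
from h import *
p,d,c=grab('side'); print(lidangle(c,d)); s=sensors.get_state(); print(s['q'])
E
```

```text
time_s: 25.45
tcp_pos: [0.5035, -0.0292, 0.275]
orientation: [0.699, 0.698, 0.109, 0.11]
ft_force: [-0.8, 0.7, -0.5]
width: 0.0003
finger_force: 0.0
(np.float64(1.1828435547159324), 1009, np.int64(500), np.float64(0.6525825183404246))
[-1.0606515  -0.0886565   1.00190683  2.10725671  0.12593277  0.76691134
 -0.12668361]
```

```bash
python3 -m crank '[0,0.01,0.02,0,0.03,0,0,0.01,0.02,0,0.03,0,0,0.01,0.02,0,0.03,0,0,0.01,0.02,0,0.03,0,0,0.01,0.02,0,0.03,0,0,0.015,0.02,0,0.03,0,0,0.015,0.02,0,0.03,0,0,0.015,0.015,0,0.03,0,0,0.015,0,0,0.03,0,0,0.015,0,0,0.03,0]' -0.45
python3 - <<'E'
from h import *
s=sensors.get_state(); print(s['q'])
ps,ds,c2=grab('side'); print(lidangle(c2,ds))
for n in('top','side'):
    p,d,c=grab(n) if n=='top' else (ps,ds,c2); X=cloud(c,d)
    np.savez(f"{n}5.npz",p=p,d=d,**c)
    m=(X[...,0]>.60)&(X[...,0]<.66)&(X[...,1]>-.0)&(X[...,1]<.2)&(X[...,2]>.26)&(X[...,2]<.35)
    print(n,m.sum(), X[m].mean(0) if m.any() else'', np.percentile(X[m],[10,50,90],axis=0).round(3).tolist() if m.any() else '')
    print(proj(c,[.627,.095,.298]))
cv2.imwrite('pics/top5.png',cv2.resize(p[:] if 0 else np.load('top5.npz')['p'][60:260,180:380,::-1],None,fx=3,fy=3))
E
```

```text
time_s: 26.5
tcp_pos: [0.5042, 0.0965, 0.4296]
orientation: [0.707, 0.707, 0.004, 0.004]
ft_force: [-0.0, 0.3, -0.1]
width: 0.0234
finger_force: 0.0
[-1.12107328  0.07547345  0.92879857  1.6453825  -0.05829848  1.43904766
 -0.18675694]
(np.float64(1.1810570630616308), 1051, np.int64(546), np.float64(0.6527331651017432))
top 244 [0.61993518 0.05884808 0.29878522] [[0.603, 0.036, 0.292], [0.622, 0.056, 0.302], [0.629, 0.088, 0.306]]
(np.float64(271.0186258380618), np.float64(153.52804704401322))
side 155 [0.6208401  0.08441727 0.30071945] [[0.612, 0.036, 0.295], [0.621, 0.077, 0.302], [0.627, 0.145, 0.305]]
(np.float64(332.96042767330954), np.float64(122.60405383871378))
```

View pics/top5.png

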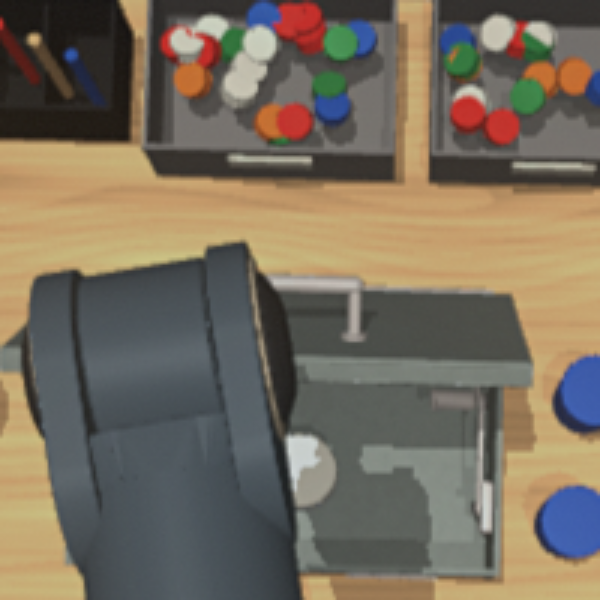

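The bar's near end shows at crop (315,283), i.e. image (285,154). Combined with the depth reading, that puts the bar at about (0.625, 0.095, 0.298), which agrees with the lid angle of 1.18. I'll move above it with the fingers part open and descend.

```bash
python3 -m crank '[0.01,0,0,0,0,0,0.015,0,0,0,0,0,0.02,0,0,0,0,0,0.02,0,0,0,0,0,0.02,0,0,0,0,0,0.02,0,0,0,0,0,0.018,0,0,0,0,0,0,0,-0.02,0,0,0,0,0,-0.02,0,0,0,0,0,-0.01,0,0,0]'
```

```text
time_s: 27.6
tcp_pos: [0.6263, 0.0948, 0.3775]
orientation: [0.708, 0.706, 0.003, 0.004]
ft_force: [-0.1, -0.5, 0.3]
width: 0.0231
finger_force: 0.0
```

```bash
python3 -m crank '[0,0,-0.015,0,0,0,0,0,-0.015,0,0,0,0,0,-0.015,0,0,0,0,0,-0.01,0,0,0,0,0,-0.01,0,0,0,0,0,-0.01,0,0,0,0,0,-0.01,0,0,0,0,0,-0.008,0,0,0,0,0,0,0,0,0,0,0,0,0,0,0]'
python3 - <<'E'
from h import *
p,d,c=grab('side'); print(lidangle(c,d))
E
```

```text
time_s: 28.6
tcp_pos: [0.6275, 0.0954, 0.2862]
orientation: [0.707, 0.707, 0.004, 0.005]
ft_force: [0.7, 0.4, 0.3]
width: 0.0231
finger_force: 0.0
(np.float64(1.4046161824296117), 1383, np.int64(223), np.float64(0.6277199945533132))
```

```bash
python3 -m crank '[0,0,-0.002,0,0,0,0,0,0,0,0,0,0,0,0,0,0,0,0,0,0,0,0,0,0,0,0,0,0,0,0,0,0,0,0,0,0,0,0,0,0,0,0,0,0,0,0,0,0,0,0,0,0,0,0,0,0,0,0,0]' -1 50
python3 - <<'E'
import numpy as np
from plant import sensors
t=sensors.get_state()['tcp_pos'][[0,2]]; print(t)
off=None; P=[]; A=np.r_[np.linspace(1.18,0,31)]
for a in A:
    b=np.array([.653-.170*np.cos(a)+.042*np.sin(a), .125+.170*np.sin(a)+.042*np.cos(a)]); P.append(b)
print(P[0]-t); print(np.round(np.diff(P,axis=0),4).tolist())
E
```

```text
time_s: 29.65
tcp_pos: [0.6279, 0.0954, 0.2853]
orientation: [0.707, 0.707, 0.005, 0.005]
ft_force: [-0.3, -0.6, 6.1]
width: 0.0104
finger_force: 49.0
[0.62793396 0.28530476]
[-0.00085773  0.0128771 ]
[[-0.0068, -0.0012], [-0.0067, -0.0014], [-0.0067, -0.0017], [-0.0066, -0.0019], [-0.0065, -0.0022], [-0.0064, -0.0025], [-0.0063, -0.0027], [-0.0062, -0.003], [-0.0061, -0.0032], [-0.006, -0.0034], [-0.0058, -0.0037], [-0.0057, -0.0039], [-0.0055, -0.0041], [-0.0054, -0.0043], [-0.0052, -0.0045], [-0.005, -0.0047], [-0.0048, -0.0049], [-0.0046, -0.0051], [-0.0044, -0.0053], [-0.0042, -0.0055], [-0.004, -0.0056], [-0.0038, -0.0058], [-0.0035, -0.0059], [-0.0033, -0.0061], [-0.003, -0.0062], [-0.0028, -0.0063], [-0.0026, -0.0064], [-0.0023, -0.0065], [-0.002, -0.0066], [-0.0018, -0.0067]]
```

```bash
python3 -m crank '[-0.0068,0,-0.0012,0,0,0,-0.0067,0,-0.0014,0,0,0,-0.0067,0,-0.0017,0,0,0,-0.0066,0,-0.0019,0,0,0,-0.0065,0,-0.0022,0,0,0,-0.0064,0,-0.0025,0,0,0,-0.0063,0,-0.0027,0,0,0,-0.0062,0,-0.003,0,0,0,-0.0061,0,-0.0032,0,0,0,-0.006,0,-0.0034,0,0,0]'
python3 -c "
from plant import sensors;print(sensors.get_state()['q'])"
```

```text
time_s: 30.65
tcp_pos: [0.5623, 0.0959, 0.2606]
orientation: [0.707, 0.707, 0.004, 0.005]
ft_force: [1.9, 1.7, 3.9]
width: 0.0103
finger_force: 51.9
[-0.94815076  0.35717626  0.91959419  1.79731715 -0.31160569  1.12819513
  0.07263675]
```

```bash
python3 -m crank '[-0.0058,0,-0.0037,0,0,0,-0.0057,0,-0.0039,0,0,0,-0.0055,0,-0.0041,0,0,0,-0.0054,0,-0.0043,0,0,0,-0.0052,0,-0.0045,0,0,0,-0.005,0,-0.0047,0,0,0,-0.0048,0,-0.0049,0,0,0,-0.0046,0,-0.0051,0,0,0,-0.0044,0,-0.0053,0,0,0,-0.0042,0,-0.0055,0,0,0]'
python3 -c "
from plant import sensors;print(sensors.get_state()['q'])"
```

```text
time_s: 31.65
tcp_pos: [0.5119, 0.0957, 0.2144]
orientation: [0.707, 0.707, 0.004, 0.005]
ft_force: [3.5, 3.2, -1.5]
width: 0.0101
finger_force: 51.7
[-1.01251949  0.30965724  0.92350992  1.96217131 -0.29149793  0.99562318
  0.04540069]
```

```bash
python3 -m crank '[-0.004,0,-0.0056,0,0,0,-0.0038,0,-0.0058,0,0,0,-0.0035,0,-0.0059,0,0,0,-0.0033,0,-0.0061,0,0,0,-0.003,0,-0.0062,0,0,0,-0.0028,0,-0.0063,0,0,0,-0.0026,0,-0.0064,0,0,0,-0.0023,0,-0.0065,0,0,0,-0.002,0,-0.0066,0,0,0,-0.0015,0,-0.0055,0,0,0]'
python3 -m crank '[0,0,-0.001,0,0,0,0,0,-0.001,0,0,0,0,0,-0.001,0,0,0,0,0,0,0,0,0,0,0,0,0,0,0,0,0,0,0,0,0,0,0,0,0,0,0,0,0,0,0,0,0,0,0,0,0,0,0,0,0,0,0,0,0]'
```

```text
time_s: 32.65
tcp_pos: [0.4832, 0.0952, 0.1533]
orientation: [0.708, 0.707, 0.004, 0.005]
ft_force: [0.2, 3.8, -0.5]
width: 0.01
finger_force: 52.0
time_s: 33.65
tcp_pos: [0.4831, 0.0952, 0.1523]
orientation: [0.708, 0.707, 0.004, 0.003]
ft_force: [-6.3, 3.6, 14.6]
width: 0.01
finger_force: 53.6
```

```bash
python3 -m crank '[0,0,0,0,0,0,0,0,0,0,0,0,0,0,0,0,0,0,0,0,0,0,0,0,0,0,0,0,0,0,0,0,0,0,0,0,0,0,0.01,0,0,0,0,0,0.03,0,0,0,0,0,0.03,0,0,0,0,0,0.03,0,0,0]' 0
python3 -m crank '[-0.01,0,0.03,0,0,0,-0.01,0,0.03,0,0,0,0,0.03,0.03,0,0,0,0,0.03,0.02,0,0,0,0,0.03,0,0,0,0,0,0.03,0,0,0,0,0,0.03,0,0,0,0,0,0.03,0,0,0,0,0,0.03,0,0,0,0,0,0,0,0,0,0]'
python3 - <<'E'
from h import *
p,d,c=grab('top'); X=cloud(c,d); p2,d2,c2=grab('side'); X2=cloud(c2,d2)
Y=X2.reshape(-1,3); Y=Y[(Y[:,0]>.45)&(Y[:,0]<.63)&(abs(Y[:,1]-.095)<.15)&(Y[:,2]>.1)&(Y[:,2]<.15)]
A=np.c_[Y[:,:2],np.ones(len(Y))]; k=np.linalg.lstsq(A,Y[:,2],rcond=None)[0]; print('lid slope',k,np.median(Y[:,2]),len(Y))
p0,_,_=load('side0.npz'); e=cv2.absdiff(p,p) ; e=cv2.absdiff(p0,p2).max(-1)>60; e[:, :250]=0; print('changed px near bystanders',[int(e[r].sum()) for r in (np.s_[250:345,285:330],np.s_[235:280,340:370],np.s_[280:360,370:410],np.s_[170:195,235:250])])
cv2.imwrite('pics/end.png',p2[:,:,::-1])
E
```

```text
time_s: 34.65
tcp_pos: [0.4837, 0.095, 0.2527]
orientation: [0.708, 0.706, 0.004, 0.005]
ft_force: [0.5, 0.5, 0.1]
width: 0.043
finger_force: 0.0
time_s: 35.65
tcp_pos: [0.4623, 0.3105, 0.3608]
orientation: [0.705, 0.709, 0.004, 0.005]
ft_force: [-0.2, 0.2, 0.1]
width: 0.0425
finger_force: 0.0
lid slope [-0.00347232  0.00142607  0.13324239] 0.13137268001832925 3519
changed px near bystanders [0, 0, 4, 0]
```

View pics/end.png

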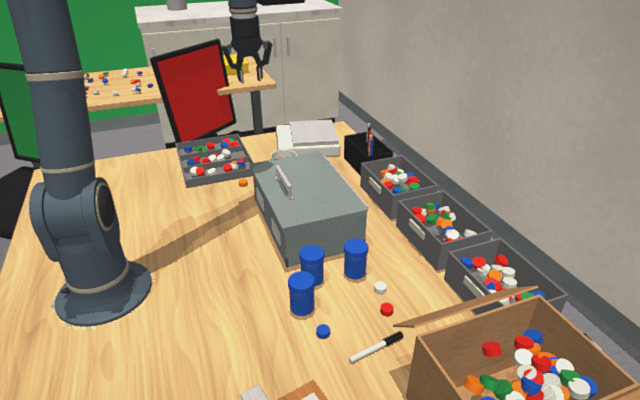

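The lid is fully shut at (310,205), with a measured slope of 0.003 rad. The caps, marker and tub are where they were, and the arm is clear. Handing in.

```bash
python3 -c "
from plant import workorder; print(workorder.finish_job())"
```

```text
the job is handed in; nothing more can be done
None
```

I handed the job in at about 36 s: the jar was upright in the chest when last seen, the lid is fully shut and nothing else on the table has moved, but the hand-in returned no verdict.

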